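Put the pastry cutters back into their nested set

TASK

Put the set of pastry cutters away on its round base dish, working from the inside out: stand the smallest ring in the middle of the dish, then the medium ring round it, then the largest ring round both, and last put the round metal cover with the knob over them so that it sits flat in the dish inside its rim. Leave the kitchen timer and the cork-topped jar where they stand.

Things in the scene. Friction and masses are not known exactly. Their poses are not given: they have to be found in the camera images.
- base_floor (a point): shallow round metal base dish, 120 mm across, fixed to the worktop. The point is the centre of its flat inner floor, 4 mm above the worktop; the rim rises 5 mm above that floor and its inside is about 109 mm across. z is up. A wall cupboard hangs beyond it, from 0.43 m above the worktop upward: its front is at x = 0.61 m and its two door handles reach out to x = 0.58 m, so keep the wrist clear of it.
- small_mid (a point): open steel pastry-cutter ring, the smallest of three: a plain round tube open at both ends, outer diameter 30 mm, inner diameter 25 mm, 45 mm high, standing upright. The point is on its axis half-way up, 22.5 mm above its lower edge; z is its axis. Grip it across its outside from above, near the top.
- medium_mid (a point): open steel pastry-cutter ring, the middle one of three: a plain round tube open at both ends, outer diameter 50 mm, inner diameter 45 mm, 45 mm high, standing upright. The point is on its axis half-way up, 22.5 mm above its lower edge; z is its axis. Grip it across its outside from above, near the top.
- large_mid (a point): open steel pastry-cutter ring, the largest of three: a plain round tube open at both ends, outer diameter 70 mm, inner diameter 65 mm, 45 mm high, standing upright. The point is on its axis half-way up, 22.5 mm above its lower edge; z is its axis. Grip it across its outside from above, near the top.
- cover_knob (a point): round metal cover, an upturned can 94 mm across outside (88 mm inside), open below, its flat top 56 mm above its lower edge and 52 mm of room inside, with an upright round wooden knob 24 mm across and 32 mm high in the middle of its top. The point is on the knob's axis 22 mm above the flat top, 78 mm above the lower edge, a good height to grip the knob; z is the axis.
- timer_mid (a point): clockwork kitchen timer, 62 mm across, 62 mm high, red below with a white ribbed dial. The point is at its centre, 31 mm up. Leave it where it is.
- spice_mid (a point): little glass jar with a cork stopper, 52 mm across, 70 mm high. The point is at its centre, 35 mm up. Leave it where it is.
There are look-alikes about, which are no part of the job. What is shaped like the part that bears cover_knob but turquoise is not meant. Leave any turquoise look-alike of the part that bears base_floor alone.

How it is judged:
On the way, in this order (a step that is already met when the one before it is completed fails the run):
1. the smallest ring stands flat in the middle of the dish, let go (horizontal distance between small_mid and base_floor below 0.02 m and z of small_mid in the frame of base_floor between 0.0195 and 0.0255 m and angle between small_mid's own z axis and vertical below 0.08 rad and contact force between the fingers and small below 0.2 N), for 0.2 s.
2. the medium ring stands flat round the smallest, let go (horizontal distance between small_mid and base_floor below 0.035 m and z of small_mid in the frame of base_floor between 0.0195 and 0.0255 m and angle between each of small_mid, medium_mid's own z axis and vertical below 0.08 rad and horizontal distance between medium_mid and small_mid below 0.0095 m and z of medium_mid in the frame of base_floor between 0.0195 and 0.0255 m and contact force between the fingers and medium below 0.2 N), for 0.2 s.
3. the largest ring stands flat round both, let go (horizontal distance between small_mid and base_floor below 0.035 m and z of small_mid in the frame of base_floor between 0.0195 and 0.0255 m and angle between each of small_mid, medium_mid, large_mid's own z axis and vertical below 0.08 rad and horizontal distance between medium_mid and small_mid below 0.0095 m and z of medium_mid in the frame of base_floor between 0.0195 and 0.0255 m and horizontal distance between large_mid and medium_mid below 0.0095 m and horizontal distance between large_mid and base_floor below 0.022 m and z of large_mid in the frame of base_floor between 0.0195 and 0.0255 m and contact force between the fingers and large below 0.2 N), for 0.2 s.
4. the cover sits flat in the dish over the rings, let go (horizontal distance between small_mid and base_floor below 0.035 m and z of small_mid in the frame of base_floor between 0.0195 and 0.0255 m and angle between each of small_mid, medium_mid, large_mid's own z axis and vertical below 0.08 rad and horizontal distance between medium_mid and small_mid below 0.0095 m and z of medium_mid in the frame of base_floor between 0.0195 and 0.0255 m and horizontal distance between large_mid and medium_mid below 0.0095 m and horizontal distance between large_mid and base_floor below 0.022 m and z of large_mid in the frame of base_floor between 0.0195 and 0.0255 m and horizontal distance between cover_knob and base_floor below 0.0105 m and z of cover_knob in the frame of base_floor between 0.075 and 0.081 m and angle between cover_knob's own z axis and vertical below 0.06 rad and contact force between the fingers and cover below 0.2 N), for 0.2 s.
At the end, for the whole second after the job is handed in: Rings flat on the dish floor (3 mm, 0.08 rad), axes of neighbouring rings within 9.5 mm, largest within 22 mm and smallest within 35 mm (when first set: 20 mm) of the dish's centre; cover flat inside the rim over them (10.5 mm, 3 mm, 0.06 rad); all at rest (horizontal distance between small_mid and base_floor below 0.035 m and z of small_mid in the frame of base_floor between 0.0195 and 0.0255 m and angle between each of small_mid, medium_mid, large_mid's own z axis and vertical below 0.08 rad and horizontal distance between medium_mid and small_mid below 0.0095 m and z of medium_mid in the frame of base_floor between 0.0195 and 0.0255 m and horizontal distance between large_mid and medium_mid below 0.0095 m and horizontal distance between large_mid and base_floor below 0.022 m and z of large_mid in the frame of base_floor between 0.0195 and 0.0255 m and horizontal distance between cover_knob and base_floor below 0.0105 m and z of cover_knob in the frame of base_floor between 0.075 and 0.081 m and angle between cover_knob's own z axis and vertical below 0.06 rad and linear speed of each of small, medium, large, cover below 0.01 m/s); the robot touches nothing.
It fails at once if the kitchen timer is pushed more than 25 mm (distance of timer_mid from where it was at the start of the episode above 0.025 m).
It fails at once if the cork-topped jar is pushed more than 25 mm (distance of spice_mid from where it was at the start of the episode above 0.025 m).
It also fails if it takes over 104 s, if anything falls off the work surface, if the arm or the gripper's body presses on something with over 40 N, if the wrist force passes 120 N, or if a joint passes its speed limit or range.

ROBOT

A 6-joint arm with a two-finger parallel gripper is mounted at the origin on a cart in front of the work surface, level with it; the furniture and walls round the work are solid. World frame = base frame: x ahead of the robot, y to its left, z up, the work surface at z = 0. Lengths are in m, angles in rad, forces in N, time in s.
With the tool pointing down it reaches from about 0.25 to 0.725 m from the base axis. Payload 9.7 kg.
Tool frame: the origin (TCP) lies midway between the tips of the shut fingers; the grasp point (between the pads) lies 19 mm behind it; z points along the fingers, y is the line along which they close (so a half turn about z gives the same grasp; the last joint's range is limited). The gripper opens to 85 mm and grips with 20 to 120 N. Pads are 22 mm wide; open, the fingers measure 114 mm over their backs; the gripper's body (76 mm by 85 mm) begins 54 mm behind the grasp point. The pads swing forward as they close: fully open they stand 13 mm farther back than shut.
Start: joints at [1.318, 0.087, 0.176, 1.66, 0, 1.571], TCP at [0.138, 0.533, 0.231] pointing down, gripper open.
Joint ranges: [-3.13, 3.13], [-0.85, 1.81], [-1.15, 1.24], [-2.2, 2.28], [-1.44, 1.52], [-3.14, 3.14]. Speed limits (rad/s): [2.22, 2.22, 2.57, 3.14, 3.14, 3.14].

INTERFACE

Orientations are given as a rotation vector (axis times angle).
In Python, from bench import bot gives the robot as it stands. The module is installed in compiled form; this text tells all that it offers.
- The arm moves only by the shell command python3 -m creep 'ROWS' [FORCE]. ROWS is JSON, a list that holds one entry, the list of rows, each a list of 5 numbers: the opening, from 0 (shut) to 1 (fully open), then the shift along the world's x, y, z in cm, then the turn about the world's z in degrees. A call has 1 to 5 rows; each row is the pose to reach, as a shift and turn from the pose commanded when the call began; what a row does not reach only later rows make up. A row lasts 1/8 s, in which the tool goes at most 62.5 mm and 10.7 degrees, less where a joint would pass 70% of its speed; a pose out of reach is approached as far as the arm can. A call with a gripper value outside its range is refused whole. The fingers move at their own pace and stop on an object; FORCE is the grip in N (left out, the last holds). Time passes only in rows, so rows that repeat a pose let the fingers close. It gives the time, the measured TCP pose, the force, the opening and the grip force at its end, in the units of the state.
- bot.get_state(): the state, without advancing time (a new reading comes with each control period).
- bot.snapshot(name): name is "side" or "top"; returns the picture (384x512x3 uint8, red, green, blue); there is no depth.
- bot.camera_params(name): a dict with "camera_matrix" (3x3 intrinsics, pixels), "eye" and "orientation" of the camera in the world. Camera axes: x right, y down, z forward; pixel columns grow to the right and rows downward; lengths in m; the calibration is good to about 2 mm. A picture is of the moment at which its call begins. camera_params takes no time and is no camera call.
- bot.finish_job(): hands the job in; it is judged then, once.
The state is a dict: "time_s": time; "joints": joint angles; "qvel": joint speeds; "tau": joint torques, N m; "ee_pos": TCP position; "orientation": TCP orientation; "wrist_force": force on the tool from outside, world axes, zero at the start; "moment": the same for the moment, N m; "opening": finger opening in m; "gripper_force": force on a finger pad.
Only numpy, scipy, OpenCV 4.12 (cv2) and the standard library are available. Lean on these libraries where they do the work, as an engineer would, in place of code of your own. Each camera call takes 0.05 s, during which the arm holds its last target. There are 200 camera calls.

## Working session

There is one attempt and no reset: what is moved stays moved. The work goes in short steps, Python scripts to look and compute and a shell command to move; the robot and the scene stay as the last step left them, time stands still between calls to the robot, and variables do not carry over. Pictures are saved under pics/ and viewed, at most 14 in all, crops included, and the job is handed in when it is done.

```bash
mkdir -p pics && python3 - <<'E'
from bench import bot
import cv2
for n in("side","top"):
    cv2.imwrite(f"pics/{n}0.png",bot.snapshot(n)[...,::-1])
    print(n,bot.camera_params(n))
s=bot.get_state();print(s)
E
```

```text
side {'camera_matrix': array([[467.77350064,   0.        , 260.38833934],
       [  0.        , 467.77350064, 184.53780573],
       [  0.        ,   0.        ,   1.        ]]), 'eye': array([-0.05215307,  1.10474255,  0.52466762]), 'orientation': array([-0.449283  ,  2.38145393, -1.69068433])}
top {'camera_matrix': array([[359.26321563,   0.        , 257.54224157],
       [  0.        , 359.26321563, 185.54640655],
       [  0.        ,   0.        ,   1.        ]]), 'eye': array([ 0.26984977, -0.0417818 ,  0.98579682]), 'orientation': array([-2.17404389,  2.14485284, -0.05100706])}
{'time_s': 0.1, 'joints': array([ 1.31804358e+00,  8.74055403e-02,  1.75208807e-01,  1.65980533e+00,
       -2.68089204e-05,  1.57081641e+00]), 'qvel': array([-0.0008306 , -0.00159372,  0.00163485, -0.00030494, -0.00065051,
        0.00233513]), 'tau': array([ 5.82006451e-04, -5.21563661e+01,  4.65654230e+01,  1.59541512e-02,
        3.41951329e-05, -2.94185293e-05]), 'ee_pos': array([0.13749362, 0.53232053, 0.23065137]), 'orientation': array([-3.95982507e-01, -3.11640996e+00,  1.88410273e-03]), 'wrist_force': array([ 0.99711781, -0.32841571, -0.42954101]), 'moment': array([-0.01227657,  0.06645934, -0.02041909]), 'gripper_force': 0.0, 'opening': 0.08518965014171125}
```

View pics/side0.png

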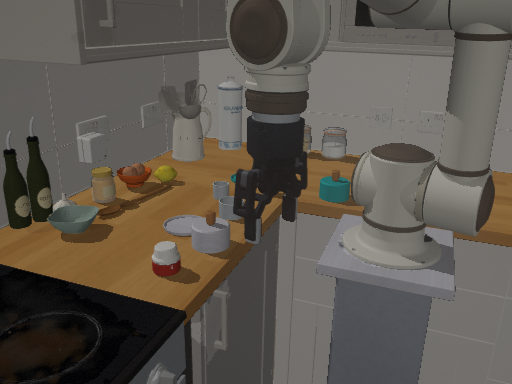

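View pics/top0.png

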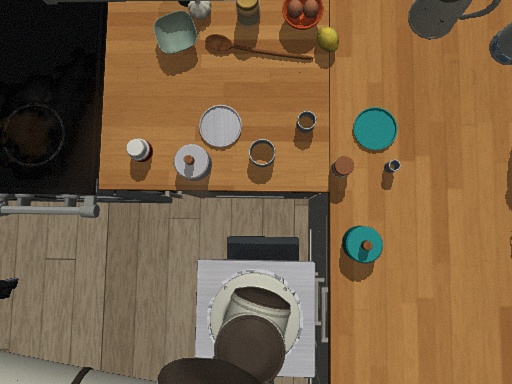

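The top view shows the dish at about (221,126), the cover at (189,161), and the rings: large (262,152), medium (306,122), small (392,166). The jar is at (343,166) and the timer at (140,149). The turquoise dish (375,130) and cover (363,244) are the look-alikes.

```bash
cat > h.py <<'E'
from bench import bot
import cv2,numpy as np
from scipy.spatial.transform import Rotation as R
def cam(n):
    p=bot.camera_params(n);return p["camera_matrix"],p["eye"],R.from_rotvec(p["orientation"]).as_matrix()
def ray(n,u,v,z):
    K,e,M=cam(n);d=M@np.linalg.solve(K,[u,v,1.]);return e+d*(z-e[2])/d[2]
def proj(n,P):
    K,e,M=cam(n);q=K@(M.T@(np.asarray(P,float)-e));return q[:2]/q[2]
def grab(n,name=None):
    im=bot.snapshot(n)[...,::-1].copy()
    if name:cv2.imwrite(f"pics/{name}.png",im)
    return im
def crop(im,u,v,r,s,name):
    c=im[max(0,v-r):v+r,max(0,u-r):u+r];cv2.imwrite(f"pics/{name}.png",cv2.resize(c,None,fx=s,fy=s,interpolation=cv2.INTER_CUBIC))
def grey(im,u0,v0,u1,v1,lo=70):
    "contours of low-saturation (metal) pixels in window"
    hsv=cv2.cvtColor(im,cv2.COLOR_BGR2HSV)[v0:v1,u0:u1]
    m=(hsv[...,1]<lo).astype(np.uint8)
    return [c+[u0,v0] for c in cv2.findContours(m,cv2.RETR_EXTERNAL,cv2.CHAIN_APPROX_NONE)[0] if len(c)>25]
E
python3 - <<'E'
from h import *
im=cv2.imread("pics/top0.png")
for nm,w,z in[("dish",(196,100,246,146),.009),("large",(245,136,280,170),.045),("med",(292,108,322,136),.045),("small",(382,155,404,178),.045),("cover",(170,140,214,186),.056)]:
    for c in grey(im,*w):
        (u,v),r=cv2.minEnclosingCircle(c);e=cv2.fitEllipse(c)
        print(nm,np.round((u,v,r),1),np.round(e[0]+e[1],1),ray("top",*e[0],z).round(4), "dia",np.round(np.linalg.norm(ray("top",u+r,v,z)-ray("top",u-r,v,z)),3))
h=np.hstack([cv2.resize(im[100:190,165:285],None,fx=4,fy=4),cv2.resize(im[100:190,290:410][:, :80],None,fx=4,fy=4)])
cv2.imwrite("pics/z0.png",h); h2=cv2.resize(im[145:190,330:410],None,fx=6,fy=6)
b=np.zeros((h.shape[0]+0,0,3))
cv2.imwrite("pics/z1.png",h2)
E
```

```text
dish [220.  125.5  21.4] [220.  125.4  40.8  42. ] [0.5198 0.1031 0.009 ] dia 0.119
large [262.  152.5  13.9] [261.8 152.4  25.4  27.2] [ 0.4384 -0.0152  0.045 ] dia 0.074
med [306.1 121.7  11.1] [305.8 121.3  18.1  21.7] [ 0.5229 -0.131   0.045 ] dia 0.059
small [391.9 166.    8.2] [392.  165.9  10.8  16.7] [ 0.4056 -0.3552  0.045 ] dia 0.042
cover [192.1 162.9  19.2] [192.3 162.   34.5  37.7] [0.4092 0.1671 0.056 ] dia 0.102
```

View pics/z0.png

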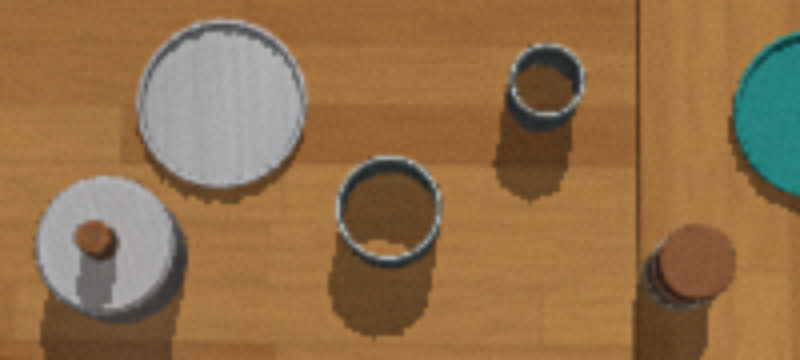

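View pics/z1.png

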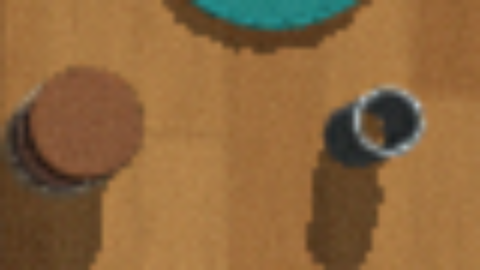

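Zooming in gives these top-face centres: large (262.0,152.4), medium (306.4,119.9), small (394.4,164.9), knob top (188.6,159.4), cork (343.9,164.9).

```bash
python3 - <<'E'
from h import *
im=grab("side","side1")
P={}
for nm,u,v,z in[("dish",220,125.4,.009),("large",262,152.4,.045),("med",306.4,119.9,.045),("small",394.4,164.9,.045),("knobtop",188.6,159.4,.088),("covertop",191.4,161.1,.056),("cork",343.9,164.9,.07),("timer",138,148.5,.062)]:
    p=ray("top",u,v,z);print(nm,p.round(4),proj("side",p).round(1));q=tuple(int(round(2*x)) for x in proj("side",p)-[140,160]);P[nm]=q
z=cv2.resize(im[160:290,140:400],None,fx=2,fy=2)
for q in P.values():cv2.drawMarker(z,q,(0,0,255),0,8,1)
cv2.imwrite("pics/s1.png",z)
E
```

```text
dish [0.5198 0.1031 0.009 ] [186. 223.]
large [ 0.4383 -0.0158  0.045 ] [232.1 199.9]
med [ 0.5267 -0.1327  0.045 ] [221.1 183. ]
small [ 0.4083 -0.3614  0.045 ] [280.6 167.6]
knobtop [0.411  0.1695 0.088 ] [211.5 210.7]
covertop [0.4116 0.1695 0.056 ] [211.5 222.8]
cork [ 0.4034 -0.2258  0.07  ] [269.1 171.9]
timer [0.4429 0.3111 0.062 ] [169.6 242.6]
```

View pics/s1.png

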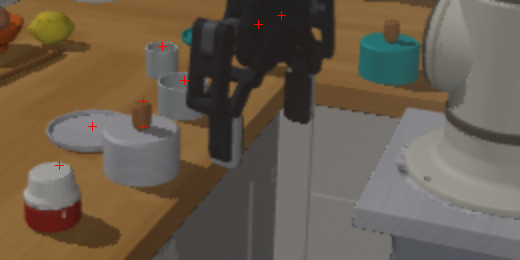

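```bash
python3 -m creep '[[[1,5,-6,0,0],[1,10,-12,0,0],[1,15,-18,0,0],[1,20,-24,0,0],[1,25,-30,0,0]]]'
```

```text
time_s: 0.78
ee_pos: [0.3385, 0.2907, 0.2312]
orientation: [0.395, 3.116, 0.0]
wrist_force: [0.3, 1.0, -0.8]
opening: 0.0854
gripper_force: 0.0
```

The markers projected from the top view land on the dish, knob, rings and timer in the side view, so the positions hold. Now to the small ring.

```bash
python3 -m creep '[[[1,0.4,-6,0,0],[1,0.8,-12,0,0],[1,1,-18,0,0],[1,1,-24,0,0],[1,1,-30,0,0]]]' && python3 -m creep '[[[1,0.4,-6,0,0],[1,0.8,-12,0,0],[1,1,-18,0,0],[1,1,-24,0,0],[1,1,-29.3,0,0]]]' && python3 -m creep '[[[1,0,0,-3,0],[1,0,0,-6,0],[1,0,0,-9,0],[1,0,0,-9,0],[1,0,0,-9,0]]]'
```

```text
time_s: 1.4
ee_pos: [0.3472, -0.0093, 0.2313]
orientation: [0.395, 3.116, 0.0]
wrist_force: [1.9, -0.0, -0.2]
opening: 0.0855
gripper_force: 0.0
time_s: 2.02
ee_pos: [0.357, -0.3028, 0.2311]
orientation: [-0.398, -3.116, -0.0]
wrist_force: [0.9, -0.0, -0.1]
opening: 0.0853
gripper_force: 0.0
time_s: 2.65
ee_pos: [0.3579, -0.3007, 0.1424]
orientation: [0.396, 3.116, -0.001]
wrist_force: [0.3, -0.4, 0.0]
opening: 0.0855
gripper_force: 0.0
```

```bash
python3 -m creep '[[[1,2.5,-3,0,0],[1,5,-6.1,0,0],[1,5,-6.1,-3,0],[1,5,-6.1,-6,0],[1,5,-6.1,-6,0]]]' && python3 - <<'E'
from h import *
im=grab("side");im2=grab("top")
a=cv2.resize(im[90:210,210:350],(700,600))[:, :400];a=cv2.resize(im[100:200,240:340],(400,400));b=cv2.resize(im2[120:220,345:445],(400,400))
cv2.imwrite("pics/g1.png",np.hstack([a,b]));print(bot.get_state()["ee_pos"])
E
```

```text
time_s: 3.28
ee_pos: [0.4072, -0.3611, 0.0806]
orientation: [-0.396, -3.115, -0.002]
wrist_force: [0.4, -0.2, 0.7]
opening: 0.0854
gripper_force: 0.0
[ 0.40814424 -0.36197134  0.08316166]
```

View pics/g1.png

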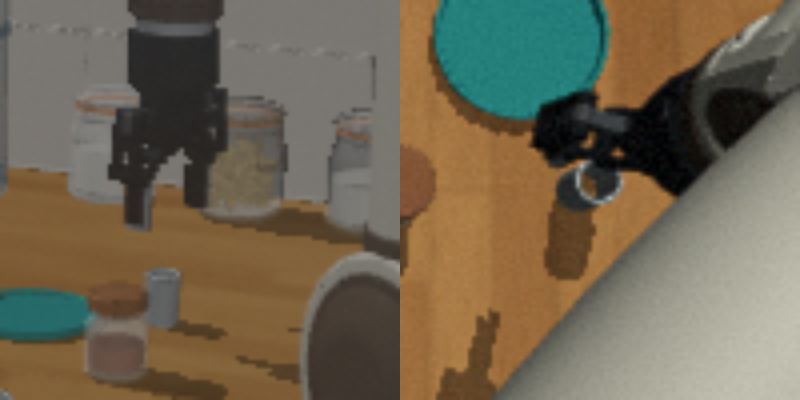

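The side view shows the open fingers straddling the small ring (ring at crop (163,290), pads mid at x≈167). I'll go down and grip.

```bash
python3 -m creep '[[[1,0,0,-3,0],[1,0,0,-6.3,0],[1,0,0,-6.3,0],[0.2,0,0,-6.3,0],[0,0,0,-6.3,0]]]' 25 && python3 -m creep '[[[0,0,0,0,0],[0,0,0,0,0],[0,0,0,0,0]]]' 25 && python3 -m creep '[[[0,0,0,1,0],[0,0,0,3,0],[0,0,0,6,0],[0,0,0,10,0],[0,0,0,13,0]]]'
```

```text
time_s: 4.0
ee_pos: [0.4085, -0.3624, 0.0204]
orientation: [0.396, 3.114, -0.003]
wrist_force: [0.0, -0.3, 0.8]
opening: 0.0515
gripper_force: 0.0
time_s: 4.38
ee_pos: [0.4081, -0.362, 0.0195]
orientation: [0.396, 3.115, -0.002]
wrist_force: [-0.3, 1.4, 5.1]
opening: 0.0299
gripper_force: 24.4
time_s: 5.0
ee_pos: [0.4077, -0.3617, 0.1507]
orientation: [0.396, 3.115, -0.001]
wrist_force: [0.3, -0.7, 0.3]
opening: 0.0299
gripper_force: 24.8
```

```bash
python3 -m creep '[[[0,1,5,0,0],[0,2,10,0,0],[0,3,15,0,0],[0,4,20,0,0],[0,5,25,0,0]]]' && python3 -m creep '[[[0,1.5,5,0,0],[0,3,10,0,0],[0,4.5,15,0,0],[0,6,20,0,0],[0,6,20,0,0]]]'
```

```text
time_s: 5.62
ee_pos: [0.4577, -0.11, 0.1491]
orientation: [0.396, 3.116, -0.0]
wrist_force: [0.8, -0.9, -1.3]
opening: 0.0296
gripper_force: 24.9
time_s: 6.25
ee_pos: [0.518, 0.0913, 0.1485]
orientation: [-0.39, -3.117, -0.001]
wrist_force: [-0.5, -0.7, -0.5]
opening: 0.0298
gripper_force: 24.9
```

```bash
python3 -m creep '[[[0,0.2,1.4,0,0],[0,0.2,1.4,-3,0],[0,0.2,1.4,-6,0],[0,0.2,1.4,-9,0],[0,0.2,1.4,-9,0]]]' && python3 - <<'E'
from h import *
print(bot.get_state()["ee_pos"])
a=grab("side");b=grab("top")
cv2.imwrite("pics/g2.png",np.hstack([cv2.resize(a[170:270,140:240],(400,400)),cv2.resize(b[75:175,170:270],(400,400))]))
E
```

```text
time_s: 6.88
ee_pos: [0.5181, 0.1016, 0.0566]
orientation: [-0.398, -3.113, 0.002]
wrist_force: [-0.5, -0.9, 0.3]
opening: 0.0296
gripper_force: 25.0
[0.51812504 0.10161935 0.05657614]
```

View pics/g2.png

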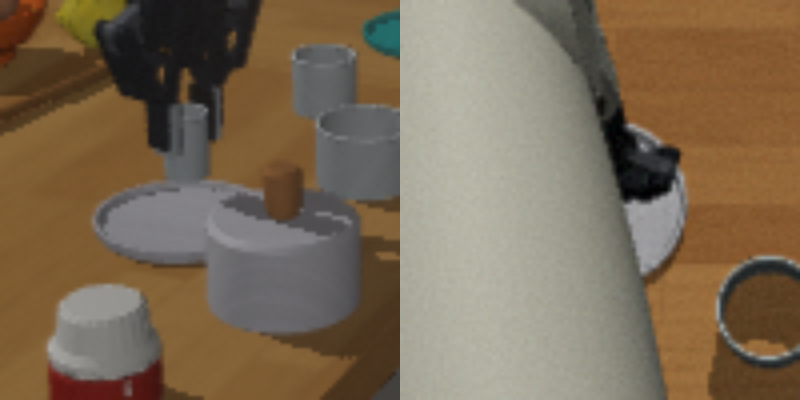

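The small ring hangs upright over the dish. I'll lower it.

```bash
python3 -m creep '[[[0,0.1,0.1,-1.5,0],[0,0.1,0.1,-2.5,0],[0,0.1,0.1,-3,0],[0,0.1,0.1,-3.3,0],[0,0.1,0.1,-3.3,0]]]'
```

```text
time_s: 7.6
ee_pos: [0.5206, 0.1035, 0.0252]
orientation: [-0.396, -3.116, 0.0]
wrist_force: [0.0, -0.4, -0.5]
opening: 0.0301
gripper_force: 25.0
```

```bash
python3 -m creep '[[[0,0,0,-0.15,0],[0,0,0,-0.3,0],[0,0,0,-0.3,0]]]' && python3 -m creep '[[[0.4,0,0,0,0],[0.8,0,0,0,0],[0.8,0,0,0,0],[0.8,0,0,0,0],[0.8,0,0,0,0]]]' && python3 -m creep '[[[0.8,0,0,3,0],[0.8,0,0,6,0],[0.8,0,0,9,0],[1,0,0,11,0],[1,0,0,11,0]]]'
```

```text
time_s: 7.98
ee_pos: [0.521, 0.1035, 0.0235]
orientation: [0.396, 3.115, 0.001]
wrist_force: [-3.0, -0.5, 8.0]
opening: 0.0297
gripper_force: 25.6
time_s: 8.6
ee_pos: [0.5206, 0.1034, 0.0222]
orientation: [-0.396, -3.116, 0.0]
wrist_force: [0.1, -0.5, -0.1]
opening: 0.0681
gripper_force: 0.0
time_s: 9.22
ee_pos: [0.5215, 0.1036, 0.1337]
orientation: [0.396, 3.114, 0.001]
wrist_force: [0.1, -0.9, -0.6]
opening: 0.085
gripper_force: 0.0
```

```bash
python3 -m creep '[[[1,0.1,-5,0,0],[1,0.2,-10,0,0],[1,0.3,-15,0,0],[1,0.4,-20,0,0],[1,0.5,-23.6,0,0]]]' && python3 -m creep '[[[1,0,0,-2,0],[1,0,0,-5,0],[1,0,0,-5,0]]]' && python3 - <<'E'
from h import *
print(bot.get_state()["ee_pos"])
a=grab("side");b=grab("top")
cv2.imwrite("pics/g3.png",np.hstack([cv2.resize(a[140:240,165:265],(400,400)),cv2.resize(b[80:180,200:300],(400,400))]))
E
```

```text
time_s: 9.85
ee_pos: [0.5249, -0.1344, 0.1308]
orientation: [-0.397, -3.115, -0.0]
wrist_force: [0.5, 0.8, 0.1]
opening: 0.0851
gripper_force: 0.0
time_s: 10.22
ee_pos: [0.5237, -0.1322, 0.079]
orientation: [-0.396, -3.111, -0.001]
wrist_force: [-0.5, 0.6, -0.3]
opening: 0.0853
gripper_force: 0.0
[ 0.5236564  -0.13219613  0.0789848 ]
```

View pics/g3.png

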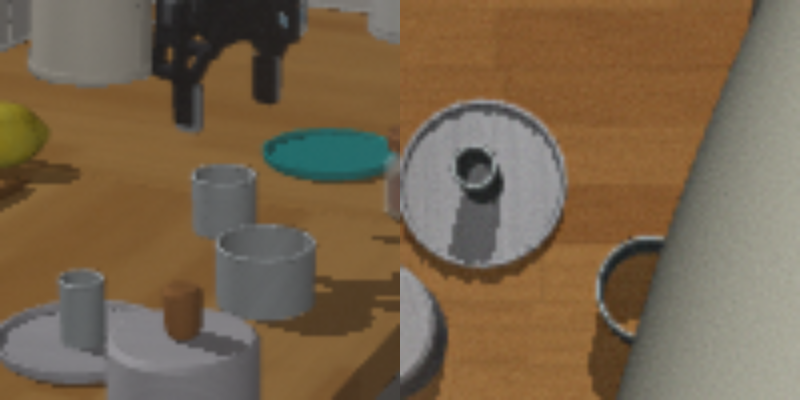

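The small ring stands upright in the dish, its top rim centred near top-view (218.9,121.9). The fingers are over the medium ring.

```bash
python3 -c "
from h import *
print(ray('top',218.9,121.9,.049))" ; python3 -m creep '[[[1,0.25,0,-2.5,0],[1,0.25,0,-5,0],[1,0.25,0,-6.1,0],[1,0.25,0,-6.1,0],[0,0.25,0,-6.1,0]]]' 25 && python3 -m creep '[[[0,0,0,0,0],[0,0,0,0,0],[0,0,0,0,0],[0,0,0,0,0]]]' && python3 -m creep '[[[0,0,0,1,0],[0,0,0,3,0],[0,0,0,6,0],[0,0,0,9,0],[0,0,0,11,0]]]'
```

```text
[0.5190295  0.10033222 0.049     ]
time_s: 10.95
ee_pos: [0.5288, -0.1327, 0.0226]
orientation: [0.396, 3.115, -0.0]
wrist_force: [-0.7, 0.3, 0.4]
opening: 0.0699
gripper_force: 0.0
time_s: 11.45
ee_pos: [0.5288, -0.1328, 0.0226]
orientation: [0.396, 3.115, -0.0]
wrist_force: [-0.9, 0.4, 5.1]
opening: 0.0498
gripper_force: 25.6
time_s: 12.08
ee_pos: [0.5285, -0.1326, 0.1335]
orientation: [0.396, 3.115, -0.0]
wrist_force: [0.3, 0.3, -0.1]
opening: 0.0496
gripper_force: 26.2
```

```bash
python3 -m creep '[[[0,-0.1,5,0,0],[0,-0.2,10,0,0],[0,-0.4,15,0,0],[0,-0.5,20,0,0],[0,-0.7,23.5,0,0]]]' && python3 -m creep '[[[0,0,0,-1,0],[0,0,0,-3,0],[0,0,0,-4,0],[0,0,0,-4,0]]]' && python3 - <<'E'
from h import *
print(bot.get_state()["ee_pos"])
a=grab("side")
cv2.imwrite("pics/g4.png",cv2.resize(a[150:270,120:240],(600,600)))
E
```

```text
time_s: 12.7
ee_pos: [0.5209, 0.1044, 0.1319]
orientation: [0.394, 3.116, 0.0]
wrist_force: [0.8, 0.1, -0.2]
opening: 0.0496
gripper_force: 26.2
time_s: 13.2
ee_pos: [0.5207, 0.1017, 0.0907]
orientation: [-0.397, -3.115, 0.001]
wrist_force: [0.3, -0.7, -0.7]
opening: 0.0501
gripper_force: 26.2
[0.52069109 0.10174939 0.09069162]
```

View pics/g4.png

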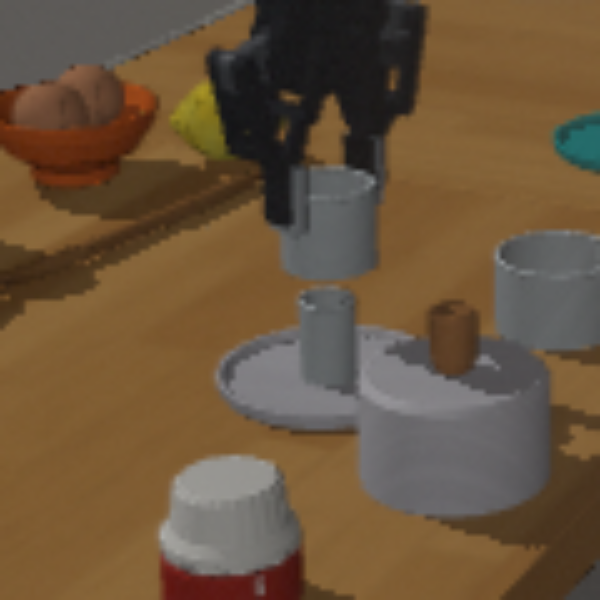

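The medium ring is lined up over the small one (axis columns 328 and 327 in the crop). I'll lower it slowly.

```bash
python3 -m creep '[[[0,0,0,-1.5,0],[0,0,0,-2.5,0],[0,0,0,-3.5,0],[0,0,0,-4,0],[0,0,0,-4,0]]]' && python3 -m creep '[[[0,0,0,-1,0],[0,0,0,-1.8,0],[0,0,0,-2.2,0],[0,0,0,-2.2,0]]]'
```

```text
time_s: 13.88
ee_pos: [0.5209, 0.1024, 0.0509]
orientation: [-0.396, -3.116, 0.0]
wrist_force: [-0.1, -0.8, 0.2]
opening: 0.0494
gripper_force: 26.2
time_s: 14.38
ee_pos: [0.5209, 0.1024, 0.0289]
orientation: [-0.396, -3.116, 0.0]
wrist_force: [0.6, -0.2, -0.0]
opening: 0.0498
gripper_force: 26.2
```

```bash
python3 -m creep '[[[0,0,0,-0.15,0],[0,0,0,-0.25,0],[0,0,0,-0.25,0]]]' && python3 -m creep '[[[0.7,0,0,0,0],[1,0,0,0,0],[1,0,0,0,0],[1,0,0,0,0],[1,0,0,0,0]]]' && python3 -m creep '[[[1,0,0,3,0],[1,0,0,6,0],[1,0,0,9,0],[1,0,0,11,0],[1,0,0,11,0]]]' && python3 -m creep '[[[1,-2,-3,0,0],[1,-4,-6,0,0],[1,-6,-9,0,0],[1,-8.2,-11.8,0,0],[1,-8.2,-11.8,0,0]]]' && python3 - <<'E'
from h import *
print(bot.get_state()["ee_pos"])
a=grab("side");b=grab("top")
cv2.imwrite("pics/g5.png",np.hstack([cv2.resize(a[160:260,150:250],(400,400)),cv2.resize(b[90:190,180:280],(400,400))]))
E
```

```text
time_s: 14.75
ee_pos: [0.5212, 0.1025, 0.0268]
orientation: [0.396, 3.116, 0.0]
wrist_force: [0.1, 0.3, -0.6]
opening: 0.0494
gripper_force: 26.2
time_s: 15.38
ee_pos: [0.5211, 0.1024, 0.0268]
orientation: [0.396, 3.117, -0.0]
wrist_force: [-0.7, 0.1, -0.1]
opening: 0.0855
gripper_force: 0.0
time_s: 16.0
ee_pos: [0.5219, 0.1026, 0.1382]
orientation: [0.396, 3.114, 0.001]
wrist_force: [0.2, 0.4, -0.2]
opening: 0.0855
gripper_force: 0.0
time_s: 16.62
ee_pos: [0.4378, -0.0168, 0.1358]
orientation: [-0.399, -3.115, 0.0]
wrist_force: [0.0, 0.4, -0.9]
opening: 0.0851
gripper_force: 0.0
[ 0.43777723 -0.01678346  0.13578116]
```

View pics/g5.png

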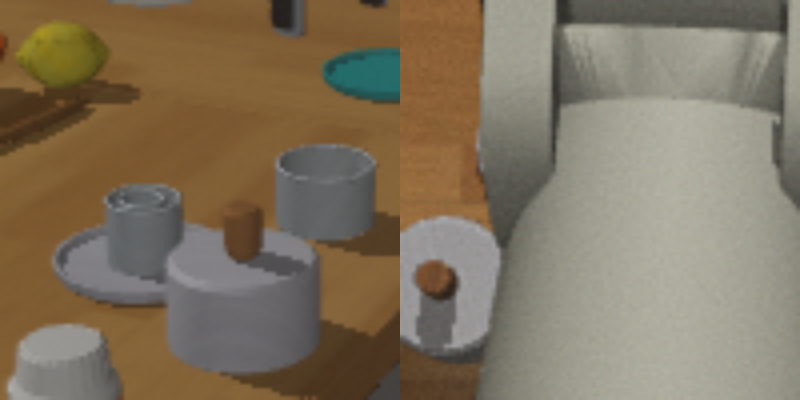

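The medium ring sits round the small one with both rims level. Next, the large ring.

```bash
python3 -m creep '[[[1,0,0,-4,0],[1,0,0,-7,0],[1,0,0,-9,0],[1,0,0,-9,0]]]' && python3 -m creep '[[[1,0,0.1,-1.5,0],[1,0,0.1,-3.1,0],[1,0,0.1,-3.1,0],[0,0,0.1,-3.1,0],[0,0,0.1,-3.1,0]]]' 25 && python3 -m creep '[[[0,0,0,0,0],[0,0,0,0,0],[0,0,0,0,0]]]' && python3 -m creep '[[[0,0,0,1,0],[0,0,0,3,0],[0,0,0,6,0],[0,0,0,9,0],[0,0,0,12,0]]]'
```

```text
time_s: 17.23
ee_pos: [0.4383, -0.0148, 0.045]
orientation: [-0.394, -3.113, 0.0]
wrist_force: [-0.2, 0.6, 1.1]
opening: 0.0854
gripper_force: 0.0
time_s: 17.85
ee_pos: [0.4395, -0.0146, 0.0164]
orientation: [0.396, 3.115, 0.0]
wrist_force: [1.0, 0.1, -1.2]
opening: 0.0687
gripper_force: 28.4
time_s: 18.23
ee_pos: [0.4395, -0.0146, 0.0163]
orientation: [0.396, 3.116, 0.0]
wrist_force: [-1.4, -0.6, 6.0]
opening: 0.0688
gripper_force: 29.0
time_s: 18.85
ee_pos: [0.4389, -0.0145, 0.137]
orientation: [-0.396, -3.116, -0.0]
wrist_force: [0.5, 0.7, -0.9]
opening: 0.0693
gripper_force: 28.7
```

```bash
python3 -m creep '[[[0,2,3,0,0],[0,4,6,0,0],[0,6,9,0,0],[0,8.1,11.7,0,0],[0,8.1,11.7,0,0]]]' && python3 -m creep '[[[0,0,0,-2,0],[0,0,0,-4,0],[0,0,0,-4.8,0],[0,0,0,-4.8,0]]]' && python3 - <<'E'
from h import *
print(bot.get_state()["ee_pos"])
a=grab("side")
cv2.imwrite("pics/g6.png",cv2.resize(a[150:270,120:240],(600,600)))
E
```

```text
time_s: 19.48
ee_pos: [0.5206, 0.1039, 0.1354]
orientation: [-0.393, -3.116, 0.0]
wrist_force: [-0.8, -0.6, -0.7]
opening: 0.0688
gripper_force: 28.7
time_s: 19.98
ee_pos: [0.5197, 0.102, 0.0878]
orientation: [-0.397, -3.116, 0.0]
wrist_force: [-0.1, -0.2, -0.8]
opening: 0.0687
gripper_force: 28.7
[0.51970399 0.10203139 0.08777156]
```

View pics/g6.png

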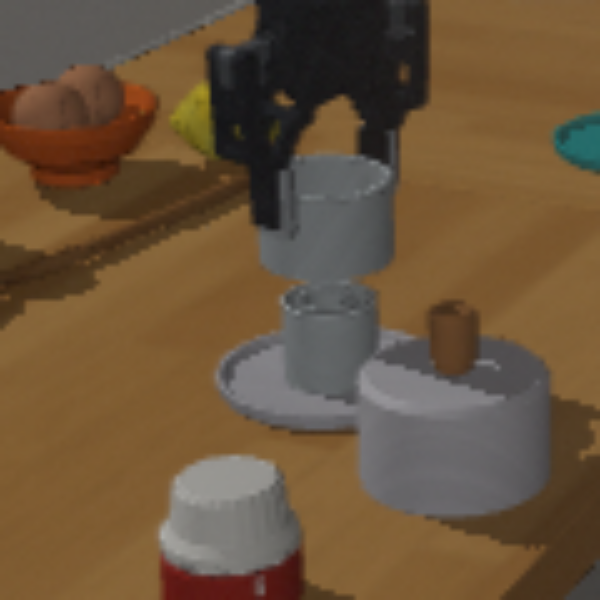

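The large ring is centred over the medium (columns 327 and 330). I'll lower it.

```bash
python3 -m creep '[[[0,0.1,0,-1.5,0],[0,0.1,0,-2.5,0],[0,0.1,0,-3.5,0],[0,0.1,0,-4.3,0],[0,0.1,0,-4.3,0]]]' && python3 -m creep '[[[0,0,0,-1,0],[0,0,0,-1.8,0],[0,0,0,-2.2,0],[0,0,0,-2.2,0]]]'
```

```text
time_s: 20.65
ee_pos: [0.5206, 0.1024, 0.0439]
orientation: [-0.396, -3.115, 0.001]
wrist_force: [-0.0, -0.2, -0.3]
opening: 0.0687
gripper_force: 28.8
time_s: 21.15
ee_pos: [0.5209, 0.1024, 0.0224]
orientation: [-0.396, -3.116, 0.0]
wrist_force: [-0.6, 0.2, -0.7]
opening: 0.069
gripper_force: 28.8
```

```bash
python3 -m creep '[[[0,0,0,-0.12,0],[0,0,0,-0.22,0],[0,0,0,-0.22,0]]]' && python3 -m creep '[[[1,0,0,0,0],[1,0,0,0,0],[1,0,0,0,0],[1,0,0,0,0],[1,0,0,0,0]]]' && python3 -m creep '[[[1,0,0,2,0],[1,0,0,5,0],[1,0,0,8,0],[1,0,0,12,0],[1,0,0,14,0]]]' && python3 -m creep '[[[1,-1,-5,0,0],[1,-2,-10,0,0],[1,-3,-15,0,0],[1,-4,-20,0,0],[1,-4,-24,0,0]]]' && python3 - <<'E'
from h import *
print(bot.get_state()["ee_pos"])
a=grab("side");b=grab("top","top7")
cv2.imwrite("pics/g7.png",np.hstack([cv2.resize(a[160:260,150:250],(400,400)),cv2.resize(b[90:190,165:265],(400,400))]))
E
```

```text
time_s: 21.52
ee_pos: [0.5212, 0.1025, 0.0206]
orientation: [0.396, 3.116, 0.0]
wrist_force: [-0.6, 0.2, -0.7]
opening: 0.0692
gripper_force: 28.8
time_s: 22.15
ee_pos: [0.5211, 0.1024, 0.0206]
orientation: [-0.396, -3.117, 0.0]
wrist_force: [-0.3, 0.6, -0.6]
opening: 0.0852
gripper_force: 0.0
time_s: 22.78
ee_pos: [0.5217, 0.1026, 0.163]
orientation: [0.396, 3.114, 0.001]
wrist_force: [0.5, -0.3, -0.5]
opening: 0.0853
gripper_force: 0.0
time_s: 23.4
ee_pos: [0.4804, -0.1393, 0.1609]
orientation: [0.397, 3.116, -0.0]
wrist_force: [0.2, 0.3, 0.2]
opening: 0.0853
gripper_force: 0.0
[ 0.48044753 -0.13933105  0.16089608]
```

View pics/g7.png

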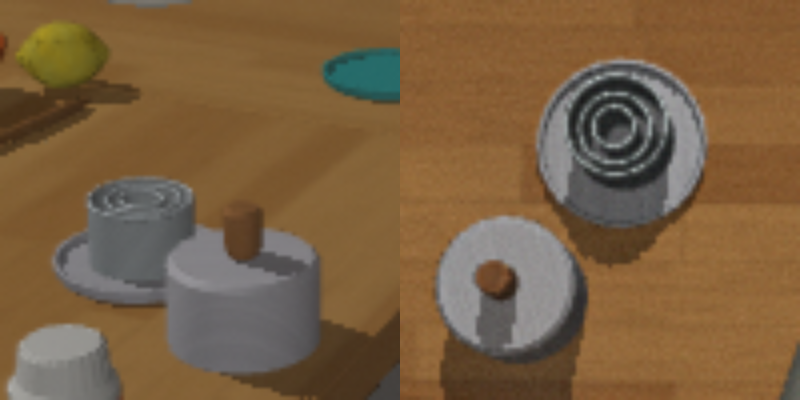

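All three rings are nested, with rims level and nearly concentric; the dish is at top-view (220.1,125.6) and the large rim at (219.2,121.1). Now the cover.

```bash
python3 -c "
from h import *
print(ray('top',219.2,121.1,.049),ray('top',220.1,125.6,.009),ray('top',165+94.5/4-.4,90+279/4-.4,.088),ray('top',165+108/4-.4,90+284/4-.4,.056))"; python3 -m creep '[[[1,-1.5,6,0,0],[1,-3,12,0,0],[1,-4.5,18,0,0],[1,-6,24,0,0],[1,-7,30,0,0]]]' && python3 -m creep '[[[1,0,0.5,0,0],[1,0,0.5,0,0],[1,0,0.5,0,0]]]'
```

```text
[0.5212108  0.09958013 0.049     ] [0.51919951 0.10279088 0.009     ] [0.41116093 0.17047604 0.088     ] [0.41295608 0.1689775  0.056     ]
time_s: 24.12
ee_pos: [0.4101, 0.1646, 0.161]
orientation: [0.395, 3.116, 0.001]
wrist_force: [2.3, 0.0, 0.8]
opening: 0.0855
gripper_force: 0.0
time_s: 24.5
ee_pos: [0.4113, 0.1665, 0.1606]
orientation: [0.398, 3.116, -0.0]
wrist_force: [-0.4, -0.8, 0.2]
opening: 0.0856
gripper_force: 0.0
```

```bash
python3 -m creep '[[[1,0,0.3,-3,0],[1,0,0.3,-6,0],[1,0,0.3,-8.5,0],[1,0,0.3,-9.9,0],[1,0,0.3,-9.9,0]]]' 60 && python3 -m creep '[[[0,0,0,0,0],[0,0,0,0,0],[0,0,0,0,0],[0,0,0,0,0],[0,0,0,0,0]]]' && python3 -m creep '[[[0,0,0,0,0],[0,0,0,1,0],[0,0,0,3,0],[0,0,0,5,0],[0,0,0,5,0]]]'
```

```text
time_s: 25.12
ee_pos: [0.4109, 0.1696, 0.0611]
orientation: [-0.398, -3.115, 0.001]
wrist_force: [0.2, 0.3, -0.3]
opening: 0.0857
gripper_force: 0.0
time_s: 25.75
ee_pos: [0.4115, 0.1707, 0.0623]
orientation: [0.396, 3.115, 0.001]
wrist_force: [-2.2, -0.2, 6.6]
opening: 0.0224
gripper_force: 58.7
time_s: 26.38
ee_pos: [0.4118, 0.1708, 0.113]
orientation: [0.396, 3.115, 0.002]
wrist_force: [0.2, 0.4, -1.5]
opening: 0.0226
gripper_force: 58.8
```

```bash
python3 -m creep '[[[0,0,0,4,0],[0,0,0,5,0],[0,3,-2,5,0],[0,7,-4,5,0],[0,9,-5.5,5,0]]]' && python3 -m creep '[[[0,1,-0.7,0,0],[0,1.8,-1.3,0,0],[0,1.8,-1.3,0,0],[0,1.8,-1.3,-2,0],[0,1.8,-1.3,-2,0]]]' && python3 - <<'E'
from h import *
print(bot.get_state()["ee_pos"])
a=grab("side")
cv2.imwrite("pics/g8.png",cv2.resize(a[150:270,120:240],(600,600)))
E
```

```text
time_s: 27.0
ee_pos: [0.5022, 0.1145, 0.1598]
orientation: [-0.397, -3.115, 0.001]
wrist_force: [-0.7, 0.8, -1.0]
opening: 0.0218
gripper_force: 59.1
time_s: 27.62
ee_pos: [0.5179, 0.1028, 0.1405]
orientation: [-0.395, -3.115, 0.001]
wrist_force: [0.0, 0.4, -1.8]
opening: 0.0221
gripper_force: 59.1
[0.51790315 0.10276835 0.14052719]
```

View pics/g8.png

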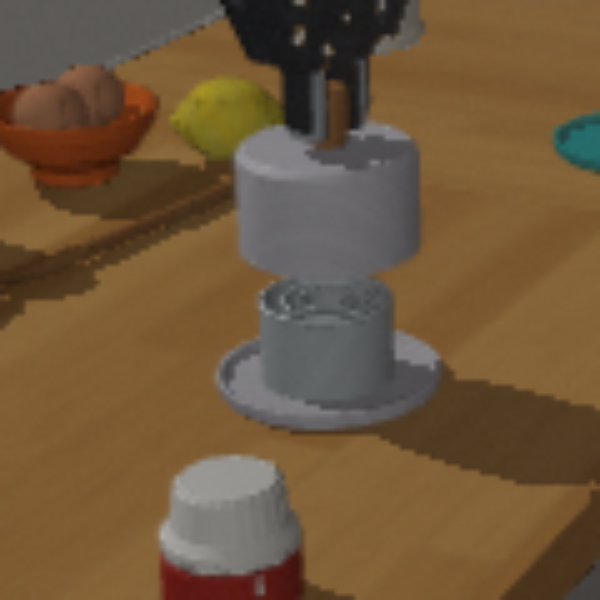

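The cover hangs upright, centred on the dish and rings (columns 329, 328 and 326). I'll lower it.

```bash
python3 -m creep '[[[0,0.15,0,-1.2,0],[0,0.15,0,-2.4,0],[0,0.15,0,-3.6,0],[0,0.15,0,-4.5,0],[0,0.15,0,-4.5,0]]]' && python3 -m creep '[[[0,0,0,-1,0],[0,0,0,-1.9,0],[0,0,0,-2.4,0],[0,0,0,-2.4,0]]]'
```

```text
time_s: 28.3
ee_pos: [0.5201, 0.1023, 0.0956]
orientation: [-0.396, -3.115, 0.001]
wrist_force: [0.3, -1.0, -1.9]
opening: 0.0222
gripper_force: 59.1
time_s: 28.8
ee_pos: [0.5203, 0.1024, 0.0721]
orientation: [-0.396, -3.116, 0.0]
wrist_force: [-0.0, 0.1, -0.8]
opening: 0.0223
gripper_force: 59.1
```

```bash
python3 -m creep '[[[0,0,0,-0.25,0],[0,0,0,-0.5,0],[0,0,0,-0.58,0],[0,0,0,-0.58,0]]]'
```

```text
time_s: 29.3
ee_pos: [0.5206, 0.1025, 0.0668]
orientation: [-0.396, -3.117, -0.0]
wrist_force: [-0.8, 0.4, -0.9]
opening: 0.0224
gripper_force: 59.1
```

```bash
python3 -m creep '[[[0.5,0,0,-0.05,0],[1,0,0,-0.05,0],[1,0,0,-0.05,0],[1,0,0,-0.05,0],[1,0,0,-0.05,0]]]' && python3 -m creep '[[[1,0,0,1,0],[1,0,0,4,0],[1,0,0,8,0],[1,0,0,10,0],[1,0,0,10,0]]]' && python3 -m creep '[[[1,-1,-5,0,0],[1,-2,-10,0,0],[1,-3,-15,0,0],[1,-4,-20,0,0],[1,-4,-24,0,0]]]' && python3 - <<'E'
from h import *
a=grab("side");b=grab("top")
cv2.imwrite("pics/g9.png",np.hstack([cv2.resize(a[160:260,130:230],(400,400)),cv2.resize(b[80:180,165:265],(400,400))]))
E
```

```text
time_s: 29.92
ee_pos: [0.5206, 0.1025, 0.0663]
orientation: [0.396, 3.116, 0.0]
wrist_force: [-0.8, 0.2, -0.5]
opening: 0.0854
gripper_force: 0.0
time_s: 30.55
ee_pos: [0.5215, 0.1026, 0.1684]
orientation: [0.396, 3.113, 0.002]
wrist_force: [0.1, -0.0, -0.3]
opening: 0.0852
gripper_force: 0.0
time_s: 31.18
ee_pos: [0.4795, -0.1392, 0.1654]
orientation: [-0.397, -3.115, -0.0]
wrist_force: [0.9, 1.1, -0.3]
opening: 0.0852
gripper_force: 0.0
```

View pics/g9.png

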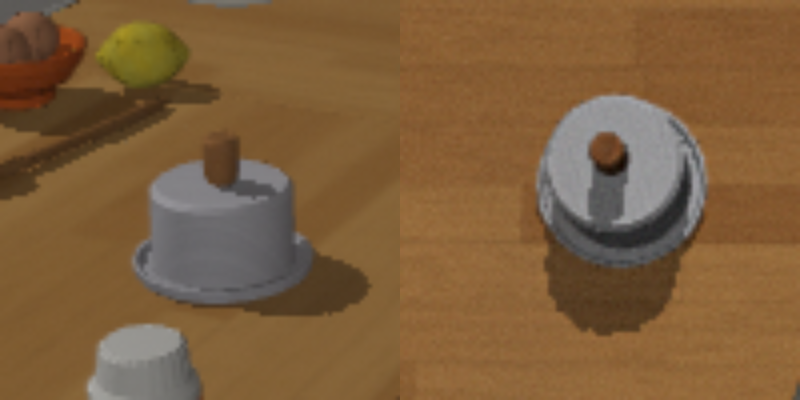

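The cover sits flat inside the rim, upright and centred, and the robot is clear of it.

```bash
python3 -m creep '[[[1,0,0,0,0],[1,0,0,0,0],[1,0,0,0,0]]]' && python3 -c "
from bench import bot
print(bot.finish_job())"
```

```text
time_s: 31.65
ee_pos: [0.4807, -0.1367, 0.1662]
orientation: [-0.394, -3.117, -0.0]
wrist_force: [0.5, 0.0, -0.0]
opening: 0.0854
gripper_force: 0.0
the job is handed in; nothing more can be done
None
```

I nested the three rings on the dish in order and put the cover flat inside the rim over them, then handed the job in at about 32 s; the timer and jar were left alone, and the hand-in gave no verdict.

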